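# Release and open the spring-lid sanding-block box

## Task

Open the wider of the two spring-lid boxes on the bench: press its front release tab down with the fingertips until the lid springs up, then push the lid gently over past upright until it lies fully open on its stop and stays there by itself. Grasp nothing; leave the narrower box shut, the sanding block lying inside its box, and the other things on the bench where they are.

Things in the scene. Friction and masses are not known exactly. Their poses are not given: they have to be found in the camera images.
- wide_box: grey plastic box screwed to the bench, the wider of two alike: 85 mm deep (its x) by 136 mm wide (its y), open top at 55 mm, walls 4 mm, with its lid shut 61 mm high. Origin: centre of the underside; z up; -x points out of the front, the side with the release tab; it may stand turned by up to 0.45 rad. The two boxes trade places, one on the left of the bread maker and one on the right.
- wide_tab_press (a point): point to press on the top face of the wide box's release tab, a 40 mm wide, 5 mm thick plate that sticks out level from the front wall, its top face 30 mm above the bench, 38 mm from pivot to tip. The point lies 26 mm in front of its pivot (74.5 mm in front of the box's centre), 12 mm from its tip. An upright plate on the same rocker ends in a hook over the lid's front edge, 69 mm above the bench.
- wide_tab (a joint): release tab of the wide box, rad: 0 at rest, grows as the plate is pressed down, stop at 0.3 (the press point then lies about 8 mm lower). Spring-loaded, about 2 N at first and 6 N at the stop; the hook clears the lid at about 0.2.
- wide_lid (a joint): lid of the wide box, rad: 0 shut, 1.57 upright, 1.9 fully open on its stop. Once unhooked, spring legs lift it in about a second to 0.7 and no further; from there it must be pushed (about 1 to 2 N at the front edge, less as it rises). Let go before about 1.45 it sinks back to 0.7, close to upright its hinge friction may hold it, and past about 1.7 it sinks slowly open to 1.9 by itself.
- wide_lid_edge (a point): middle of the front edge of the wide box's lid, half-way through its 6 mm thickness; moves with the lid, 87 mm from the hinge line. The lid is as wide as its box (136 mm).
- wide_hinge (a point): middle of the wide lid's hinge line, which runs along the box's y at its rear wall, 44.5 mm behind the box's centre and 58 mm above the bench.
- narrow_box: the other grey spring-lid box, the same but 92 mm wide, to be left shut. Origin and axes as for the wide box.
- narrow_lid (a joint): lid of the narrow box, rad: 0 shut; it must stay shut.
- sanding_block_mark (a point): centre of a black rubber sanding block, 63x106x27 mm, loose inside the wide box and hidden until its lid opens; its top is 31 mm above the bench, 24 mm below the rim.
- tape_measure_mark (a point): yellow and black tape measure, 41x89x65 mm, loose on the bench; point 5 mm above its underside. Not part of the job.
- padlock_mark (a point): brass padlock lying flat, 69x42x21 mm, loose on the bench; point 5 mm above its underside. Not part of the job.
- wood_offcut_mark (a point): flat wood offcut, 60x110x19 mm, loose on the bench; point 5 mm above its underside. Not part of the job.
- screw_jar_mark (a point): round jar of screws with a red cap, 61 mm across, 85 mm high, loose on the bench; point 5 mm above its underside. Not part of the job.

How it is judged:
By the outcome, as a careful person would: the job done as asked, in the order asked, and still so for the second after the job is handed in, with the robot touching nothing.
It also fails if it takes over 45 s, if anything falls off the work surface, if the arm or the gripper's body presses on something with over 40 N, if the wrist force passes 120 N, or if a joint passes its speed limit or range.

## Robot

A 6-joint arm with a two-finger parallel gripper is mounted at the origin on a cart in front of the work surface, level with it; the furniture and walls round the work are solid. World frame = base frame: x ahead of the robot, y to its left, z up, the work surface at z = 0. Lengths are in mm, angles in rad, forces in N, time in s.
With the tool pointing down it reaches from about 325 to 900 mm from the base axis. Payload 3.5 kg.
Tool frame: the origin (TCP) lies at the very end of the fingers, on their centre line; the grasp point (between the pads) lies 19 mm behind it (ctrl.tcp_to_grasp is the distance from the TCP to the grasp point, in mm); z points along the fingers, y is the line along which they close (so a half turn about z gives the same grasp; the last joint's range is limited). The gripper opens to 85 mm and grips with 20 to 120 N. Pads are 22 mm wide; open, the fingers measure 114 mm over their backs; the gripper's body (76 mm by 85 mm) begins 54 mm behind the grasp point. The pads swing forward as they close: fully open they stand 13 mm farther back than shut.
Start: joints at [1, 0.276, -0.026, 1.268, 0, 1.467], TCP at [281.833, 557.846, 231.313] pointing down, gripper open.
Joint ranges: [-3.12, 3.12], [-0.85, 1.88], [-1.08, 1.24], [-1.95, 2.15], [-1.57, 1.53], [-3.14, 3.14]. Speed limits (rad/s): [2.57, 2.57, 3.14, 3.14, 3.14, 3.14].

## Interface

Orientations are given as a unit quaternion [w, x, y, z].
In Python, from plant import telemetry, eyes, order, ctrl gives the robot as it stands.
- The arm moves only by the tool jog_arm, never from a script. Its argument "motion" is text: rows parted by semicolons, each of 7 numbers parted by spaces: the shift along the tool's x, y, z as a fraction of full scale, then the turn, a rotation vector about the tool's x, y, z as a fraction of full scale, then the gripper command: -1 is shut, 1 is fully open, values between are in proportion. In form: tx ty tz ax ay az claw; .... A call has 1 to 12 rows; each row is the pose to reach, as a shift and turn from the pose commanded when the call began, along the tool's axes at that moment; what a row does not reach only later rows make up. Full scale, the value 1, is 0.1 m for a shift and pi/2 rad for a turn. A row lasts 1/8 s, in which the tool goes at most 62.5 mm and 10.7 degrees, less where a joint would pass 70% of its speed; a pose out of reach is approached as far as the arm can. A call with a number of a shift or a turn outside -1 to 1 is refused whole. A call with a gripper value outside its range is refused whole. The fingers move at their own pace and stop on an object; "force" is the grip in N (left out, the last holds). Time passes only in rows, so rows that repeat a pose let the fingers close. It gives the time, the measured TCP pose, the force, the opening and the grip force at its end, in the units of the state.
- telemetry.read_state(): the state, without advancing time (a new reading comes with each control period).
- eyes.get_image(name): name is "scene" or "side" or "wrist"; returns a dict with "color" (384x512x3 uint8, red, green, blue), "fovy" (degrees; the focal length in pixels is half the picture's height over the tangent of half this angle, whatever the lens; pixels are square), "cx", "cy" (the principal point, pixels), "k1" (the pictures are not rectified: a ray, as slopes to the right and down, at radius r is drawn at 1 + k1 r^2 times it, then the intrinsics apply), "origin" and "orientation" of the camera in the world. Camera axes: x right, y down, z forward; pixel columns grow to the right and rows downward; lengths in mm; the calibration is good to about 2 mm. A picture is of the moment at which its call begins. There is no depth.
- order.finish_job(): hands the job in; it is judged then, once.
The state is a dict: "time_s": time; "joint_positions": joint angles; "joint_vel": joint speeds; "joint_efforts": joint torques, N m; "ee_pos": TCP position; "tool_rot": TCP orientation; "ft_force": force on the tool from outside, world axes, zero at the start; "moment": the same for the moment, N m; "finger_gap": opening from 0.0 (shut) to 1.0 (fully open); "grasp_force": force on a finger pad.
Only numpy, scipy, OpenCV 4.12 (cv2) and the standard library are available. Lean on these libraries where they do the work, as an engineer would, in place of code of your own. Each camera call takes 0.05 s, during which the arm holds its last target. There are 200 camera calls.

## Working session

There is one attempt and no reset: what is moved stays moved. The work goes in short steps, Python scripts to look and compute and a tool call to move; the robot and the scene stay as the last step left them, time stands still between calls to the robot, and variables do not carry over. Pictures are saved under pics/ and viewed, at most 10 in all, crops included, and the job is handed in when it is done.

Besides the shell and the picture viewer there is one more tool, called after "Request:" by a JSON object that holds its "fn" and its "kwargs", one argument or row to a line. jog_arm: Moves the arm, as the interface text tells. Shift numbers are shares of 0.1 m and turn numbers shares of pi/2 rad, none past 1 either way. Its arguments: {"type":"object","properties":{"motion":{"type":"string"},"force":{"type":"number"}},"required":["motion"]}

```bash
mkdir -p pics
cat > h.py <<'E'
import numpy as np, cv2
from scipy.spatial.transform import Rotation as R
from plant import telemetry, eyes, order, ctrl
def rot(q): return R.from_quat([q[1],q[2],q[3],q[0]])
def cam(im):
    f=im["color"].shape[0]/2/np.tan(np.radians(im["fovy"])/2)
    return f,im["cx"],im["cy"],im["k1"],np.array(im["origin"]),rot(im["orientation"])
def proj(im,P):
    f,cx,cy,k,o,r=cam(im); c=r.inv().apply(np.atleast_2d(P)-o); s=c[:,:2]/c[:,2:]
    s=s*(1+k*(s**2).sum(1,keepdims=True)); return s*f+[cx,cy]
def ray(im,u,v):
    f,cx,cy,k,o,r=cam(im); d=np.array([(u-cx)/f,(v-cy)/f]); s=d.copy()
    for _ in range(30): s=d/(1+k*(s@s))
    return o,r.apply([s[0],s[1],1])
def atz(im,u,v,z):
    o,d=ray(im,u,v); return o+d*(z-o[2])/d[2]
def save(im,n,sc=1.5,crop=None):
    c=im["color"][:,:,::-1]
    if crop: x0,y0,x1,y1=crop; c=c[y0:y1,x0:x1]
    cv2.imwrite("pics/"+n,cv2.resize(c,None,fx=sc,fy=sc,interpolation=cv2.INTER_CUBIC))
E
python3 - <<'E'
from h import *
import pickle
d={}
for n in ["scene","side","wrist"]:
    im=eyes.get_image(n); d[n]=im; print(n,im["fovy"],im["origin"],im["orientation"],im["k1"],im["cx"],im["cy"])
save(d["scene"],"scene0.png"); save(d["side"],"side0.png"); save(d["wrist"],"wrist0.png",1.5)
pickle.dump(d,open("d0.pkl","wb"))
print(telemetry.read_state())
E
```

```text
scene 54.437743703102676 [ -33.26523299 -538.03530291  739.94032366] [-0.34321081  0.81813596 -0.42293763  0.18434655] 0.012611059001736672 254.20374724089254 194.99126905120326
side 42.23334488210333 [ 14.37126956 924.75354412 618.60571843] [ 0.13115607 -0.18636055  0.82448439 -0.51797038] -0.1781014339309528 246.34990985737437 189.84399314256808
wrist 70.79166638025933 [212.47220057 592.19154679 372.86605047] [0.12967888 0.84172764 0.518192   0.07845392] -0.026374841578518923 251.1205568562502 187.03728081117998
{'time_s': 0.15, 'joint_positions': array([ 9.99590742e-01,  2.76981068e-01, -2.75422883e-02,  1.26800143e+00,
        3.13277729e-06,  1.46738685e+00]), 'joint_vel': array([-0.00163196, -0.00115217,  0.00452544, -0.00133903, -0.00140019,
        0.00048815]), 'joint_efforts': array([ 5.95602214e-04, -4.46057117e+01,  2.95638782e+01,  1.05315688e-02,
       -1.20951763e-04, -2.74270313e-06]), 'ee_pos': array([281.51246417, 557.33854953, 230.41353079]), 'tool_rot': array([-2.87493406e-04,  2.31771103e-01,  9.72769967e-01, -8.15012901e-04]), 'ft_force': array([-0.10429412,  0.14387482, -0.18523927]), 'moment': array([ 0.02453313,  0.02021022, -0.02853633]), 'grasp_force': 0.0, 'finger_gap': 1.0029855625190396}
```

View pics/scene0.png

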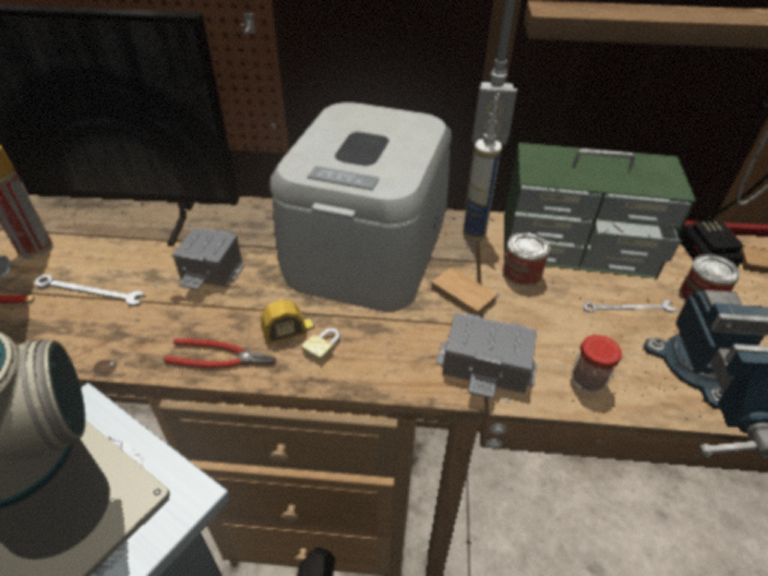

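View pics/side0.png

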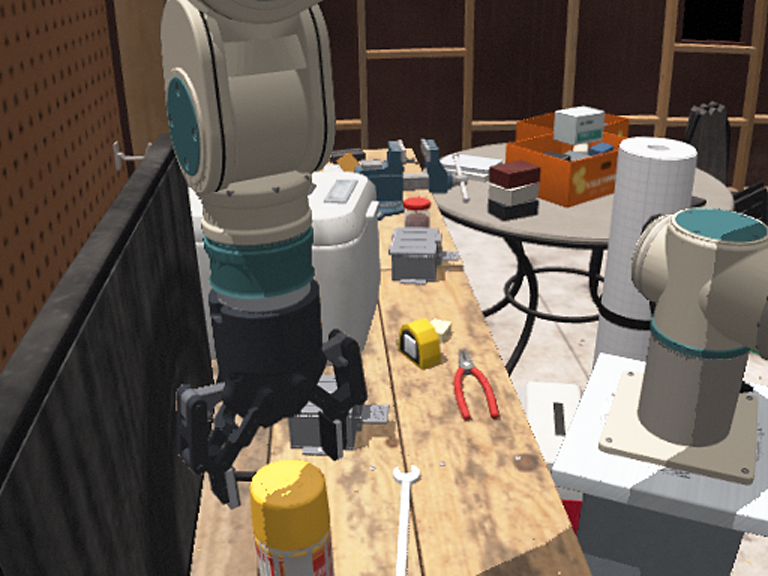

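The scene image shows two boxes: one at about (208,257) left of the bread maker, one at about (490,352) right of it, in 1.5x pixels. The right one looks wider. I'll zoom in on it.

Run:
```python
from h import *
import pickle
d=pickle.load(open("d0.pkl","rb"))
save(d["scene"],"z1.png",8,(285,200,370,270))
s=d["scene"]
for n,p,z in [("boxR",(490,352),55),("boxL",(208,250),61),("jar",(600,347),85),("offcut",(465,290),19),("lock",(320,345),20),("tape",(284,318),40)]:
    print(n,atz(s,p[0]/1.5,p[1]/1.5,z))
```

```text
boxR [ 538.62496685 -356.98953672   55.        ]
boxL [447.66115452 187.10964479  61.        ]
jar [ 620.90992569 -497.55956784   85.        ]
offcut [ 675.90906723 -240.78708071   19.        ]
lock [ 414.79010317 -107.81382101   20.        ]
tape [413.29919692 -31.26475843  40.        ]
```

View pics/z1.png

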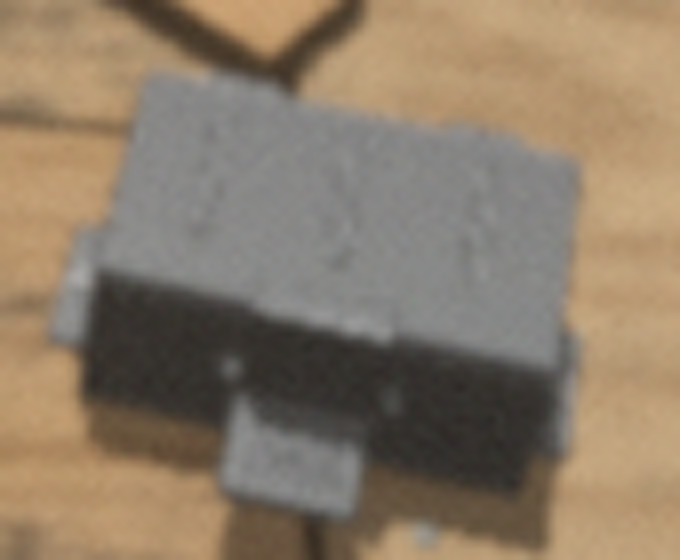

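The crop (8x, offset 285,200) shows lid top corners at (150,75), (580,158), (553,368) and (100,270). The tab tip corners are at (222,490) and (350,517). Fitting the pose.

```bash
cat >> h.py <<'E'
def box2w(p,P):
    P=np.atleast_2d(P).astype(float); return R.from_euler('z',p[2]).apply(P)+[p[0],p[1],0]
E
python3 - <<'E'
from h import *
import pickle
from scipy.optimize import least_squares
d=pickle.load(open("d0.pkl","rb")); s=d["scene"]
px=np.array([(150,75),(580,158),(553,368),(100,270),(222,485),(350,512)])/8+[285,200]-0.44
for W in (136,92):
    h=W/2
    P=np.array([(43.5,h,61),(43.5,-h,61),(-42.5,-h,61),(-42.5,h,61),(-86.5,20,30),(-86.5,-20,30)])
    f=lambda p:(proj(s,box2w(p,P))-px).ravel()
    r=least_squares(f,[550,-350,0]); print(W,r.x,np.round(r.fun,1))
    if W==136: p=r.x
np.save("p.npy",p)
# check in side image
si=d["side"]; im=si["color"][:,:,::-1].copy()
P=[(43.5,68,61),(43.5,-68,61),(-42.5,-68,61),(-42.5,68,61),(-86.5,20,30),(-86.5,-20,30)]
q=proj(si,box2w(p,P))
x0,y0=240,130; c=cv2.resize(im[y0:y0+80,x0:x0+100],None,fx=7,fy=7,interpolation=cv2.INTER_CUBIC)
for u,v in q: cv2.circle(c,(int((u-x0+.5)*7),int((v-y0+.5)*7)),4,(0,0,255),1)
cv2.imwrite("pics/z2.png",c)
print(box2w(p,[(-74.5,0,30),(44.5,0,58),(-42.5,0,58)]))
E
```

```text
136 [ 5.58572755e+02 -3.47672751e+02  3.38023463e-01] [-0.6 -1.   0.4 -0.2  0.8  0.3 -0.8 -0.2 -0.6  0.   0.7  0.7]
92 [ 5.57990609e+02 -3.48823585e+02  3.29355013e-01] [ 8.6  1.  -8.2 -1.5 -8.7 -1.3  8.5  2.  -0.6  0.3  0.7  1.1]
[[ 488.28856292 -372.37866819   30.        ]
 [ 600.55458773 -332.91552496   58.        ]
 [ 518.47774606 -361.76673051   58.        ]]
```

View pics/z2.png

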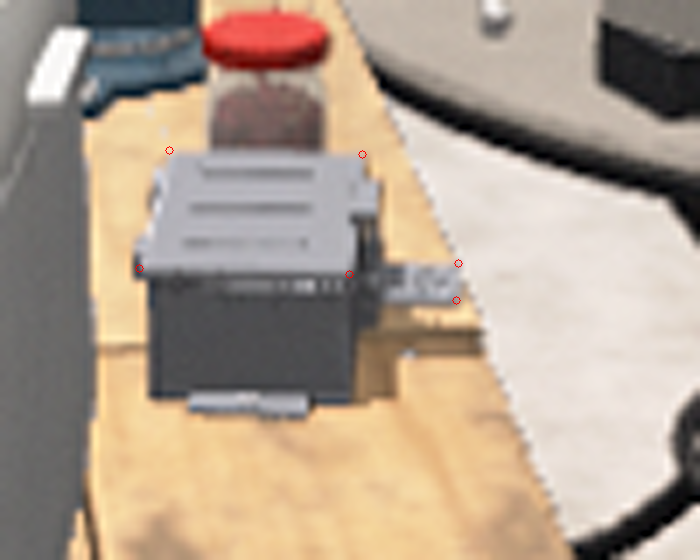

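Reprojection in the side image is within about 1 px, so the wide box is the right-hand one, at (558.6, -347.7) with yaw 0.338. Next I check the bread maker's clearance and plan the route.

```bash
cat >> h.py <<'E'
def box_tool(p,tilt):  # tool y = box y, tool z down, leaning outwards (top to -x box) by tilt
    m=R.from_euler('z',p[2]).as_matrix()
    return R.from_matrix(np.c_[-m[:,0],m[:,1],-m[:,2]])*R.from_euler('y',-tilt)
def delta(pos,r,pos0=None,r0=None):
    s=telemetry.read_state()
    p0=s["ee_pos"] if pos0 is None else pos0; r0=rot(s["tool_rot"]) if r0 is None else r0
    print("d",np.round(r0.inv().apply(np.array(pos)-p0)/100,3),"turn",np.round((r0.inv()*r).as_rotvec()/(np.pi/2),3))
E
python3 - <<'E'
from h import *
import pickle
d=pickle.load(open("d0.pkl","rb")); s=d["scene"]; p=np.load("p.npy")
for n,q in [("FL",(283,285)),("FR",(385,307)),("BR",(437,235))]: print(n,atz(s,q[0]/1.5,q[1]/1.5,0))
st=telemetry.read_state(); r0=rot(st["tool_rot"])
print("tool axes",r0.as_matrix().round(3))
a=-0.65
for w in [(330,430,240),(390,330,240),(420,210,250),(430,110,250),(430,10,250),(430,-90,250),(430,-190,240),(430,-280,230)]: delta(w,box_tool(p,0.3))
print(box2w(p,[(-70.5,0,60)]))
E
```

```text
FL [502.45759121  57.86147833   0.        ]
FR [ 5.68117146e+02 -1.34712668e+02 -1.13686838e-13]
BR [ 808.36090184 -102.41612254    0.        ]
tool axes [[-0.893  0.451 -0.001]
 [ 0.451  0.893 -0.001]
 [ 0.    -0.002 -1.   ]]
d [-1.007 -0.918 -0.094] turn [-0.078 -0.181 -0.509]
d [-1.993 -1.54  -0.094] turn [-0.078 -0.181 -0.509]
d [-2.802 -2.476 -0.192] turn [-0.078 -0.181 -0.509]
d [-3.342 -3.324 -0.191] turn [-0.078 -0.181 -0.509]
d [-3.793 -4.216 -0.189] turn [-0.078 -0.181 -0.509]
d [-4.244 -5.109 -0.188] turn [-0.078 -0.181 -0.509]
d [-4.695 -6.001 -0.086] turn [-0.078 -0.181 -0.509]
d [-5.101 -6.804  0.015] turn [-0.078 -0.181 -0.509]
[[ 492.06221081 -371.05217598   60.        ]]
```

Request:
{"fn": "jog_arm", "kwargs": {
  "motion": "-0.94 -0.98 -0.4 0 0 -0.51 -1; -0.94 -0.98 -0.4 0 0 -0.51 -1; -0.94 -0.98 -0.4 0 0 -0.51 -1; -0.94 -0.98 -0.4 0 0 -0.51 -1; -0.94 -0.98 -0.4 0 0 -0.51 -1"
}}

```text
time_s: 0.78
ee_pos: [321.6, 427.4, 271.3]
tool_rot: [-0.0, -0.167, 0.986, -0.0]
ft_force: [-0.5, 0.8, 0.0]
finger_gap: -0.003
grasp_force: 0.0
```

Request:
{"fn": "jog_arm", "kwargs": {
  "motion": "-0.2 -1 0 0 0 0 -1; -0.2 -1 0 0 0 0 -1"
}}

```text
time_s: 1.02
ee_pos: [373.4, 338.6, 270.9]
tool_rot: [-0.0, -0.166, 0.986, -0.0]
ft_force: [0.8, -0.2, 0.3]
finger_gap: 0.0
grasp_force: 0.0
```

Request:
{"fn": "jog_arm", "kwargs": {
  "motion": "0.3 -1 0 0 0 0 -1; 0.3 -1 0 0 0 0 -1"
}}

```text
time_s: 1.27
ee_pos: [377.2, 233.6, 270.9]
tool_rot: [-0.0, -0.165, 0.986, -0.0]
ft_force: [0.2, 0.4, 0.7]
finger_gap: 0.006
grasp_force: 0.0
```

Request:
{"fn": "jog_arm", "kwargs": {
  "motion": "0.3 -1 0 0 0 0 -1; 0.3 -1 0 0 0 0 -1"
}}

```text
time_s: 1.52
ee_pos: [381.3, 129.4, 271.1]
tool_rot: [-0.0, -0.165, 0.986, -0.0]
ft_force: [0.6, 0.3, 0.8]
finger_gap: 0.001
grasp_force: 0.0
```

Request:
{"fn": "jog_arm", "kwargs": {
  "motion": "0.3 -1 0 0 0 0 -1; 0.3 -1 0 0 0 0 -1"
}}

```text
time_s: 1.78
ee_pos: [385.8, 25.1, 271.2]
tool_rot: [0.0, -0.165, 0.986, -0.0]
ft_force: [0.2, -0.0, -0.3]
finger_gap: 0.002
grasp_force: 0.0
```

Request:
{"fn": "jog_arm", "kwargs": {
  "motion": "0.3 -1 0 0 0 0 -1; 0.3 -1 0 0 0 0 -1"
}}

```text
time_s: 2.02
ee_pos: [390.2, -79.4, 271.2]
tool_rot: [0.0, -0.165, 0.986, -0.0]
ft_force: [0.1, 0.8, -0.3]
finger_gap: 0.0
grasp_force: 0.0
```

Request:
{"fn": "jog_arm", "kwargs": {
  "motion": "0.2 -1 0 0 0 0 -1; 0.2 -1 0 0 0 0 -1"
}}

```text
time_s: 2.28
ee_pos: [404.3, -180.6, 271.2]
tool_rot: [0.0, -0.165, 0.986, -0.0]
ft_force: [0.6, 0.9, 0.8]
finger_gap: -0.0
grasp_force: 0.0
```

Request:
{"fn": "jog_arm", "kwargs": {
  "motion": "0 -1 0 0 0 0 -1; 0 -1 0 0 0 0 -1"
}}

```text
time_s: 2.52
ee_pos: [437.5, -275.3, 270.9]
tool_rot: [0.0, -0.165, 0.986, -0.0]
ft_force: [0.5, 0.1, 0.1]
finger_gap: 0.001
grasp_force: 0.0
```

Run:
```python
from h import *
import pickle
p=np.load("p.npy")
delta(box2w(p,[(-85,0,180)])[0],box_tool(p,0.3))
```

```text
d [-0.06  -1.084  0.91 ] turn [-0.001 -0.191 -0.004]
```

Request:
{"fn": "jog_arm", "kwargs": {
  "motion": "-0.05 -1 0.9 0 -0.19 0 -1; -0.05 -1 0.9 0 -0.19 0 -1; -0.05 -1 0.9 0 -0.19 0 -1; -0.05 -1 0.9 0 -0.19 0 -1"
}}

```text
time_s: 3.02
ee_pos: [474.2, -365.3, 180.6]
tool_rot: [0.146, -0.164, 0.975, 0.026]
ft_force: [-0.7, 0.9, 0.4]
finger_gap: 0.004
grasp_force: 0.0
```

Run:
```python
from h import *
p=np.load("p.npy")
im=eyes.get_image("wrist"); 
P=[(43.5,68,61),(43.5,-68,61),(-42.5,-68,61),(-42.5,68,61),(-86.5,20,30),(-86.5,-20,30),(-74.5,0,30)]
c=cv2.resize(im["color"][:,:,::-1],None,fx=1.5,fy=1.5)
for u,v in proj(im,box2w(p,P)): cv2.circle(c,(int((u+.5)*1.5),int((v+.5)*1.5)),4,(0,0,255),1)
cv2.imwrite("pics/w1.png",c)
delta(box2w(p,[(-70.5,0,50)])[0],box_tool(p,0.3))
```

```text
d [ 0.251 -0.113  1.302] turn [-0.001 -0.001 -0.003]
```

View pics/w1.png

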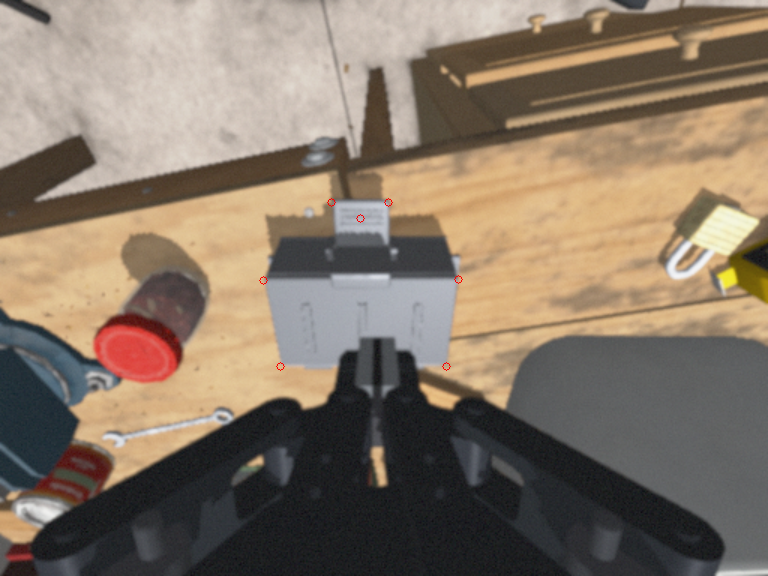

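The reprojected corners and tab point match the wrist image to within about 3 px (tab at (360,218), lid front edge at row 279). Descending.

Request:
{"fn": "jog_arm", "kwargs": {
  "motion": "0.25 -0.11 0.95 0 0 0 -1; 0.25 -0.11 0.95 0 0 0 -1; 0.25 -0.11 0.95 0 0 0 -1"
}}

```text
time_s: 3.45
ee_pos: [481.5, -371.7, 81.8]
tool_rot: [0.145, -0.165, 0.975, 0.027]
ft_force: [0.0, 0.9, -0.3]
finger_gap: -0.002
grasp_force: 0.0
```

Run:
```python
from h import *
p=np.load("p.npy")
r=box_tool(p,0.3)
for z in (35,25,20): delta(box2w(p,[(-71.5,0,z)])[0],r)
```

```text
d [ 0.049 -0.031  0.474] turn [ 0.002 -0.002 -0.002]
d [ 0.078 -0.031  0.57 ] turn [ 0.002 -0.002 -0.002]
d [ 0.093 -0.031  0.618] turn [ 0.002 -0.002 -0.002]
```

Request:
{"fn": "jog_arm", "kwargs": {
  "motion": "0.05 -0.03 0.42 0 0 0 -1; 0.05 -0.03 0.45 0 0 0 -1; 0.06 -0.03 0.5 0 0 0 -1; 0.07 -0.03 0.53 0 0 0 -1; 0.08 -0.03 0.55 0 0 0 -1; 0.08 -0.03 0.57 0 0 0 -1; 0.08 -0.03 0.58 0 0 0 -1; 0.09 -0.03 0.59 0 0 0 -1; 0.09 -0.03 0.59 0 0 0 -1; 0.09 -0.03 0.59 0 0 0 -1; 0.09 -0.03 0.59 0 0 0 -1; 0.09 -0.03 0.59 0 0 0 -1"
}}

```text
time_s: 4.95
ee_pos: [492.1, -375.4, 24.8]
tool_rot: [0.147, -0.164, 0.975, 0.024]
ft_force: [2.0, -1.6, 5.7]
finger_gap: -0.003
grasp_force: 2.3
```

Run:
```python
from h import *
im=eyes.get_image("scene"); save(im,"s1.png",5,(270,160,400,280))
```

```text
(no output)
```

View pics/s1.png

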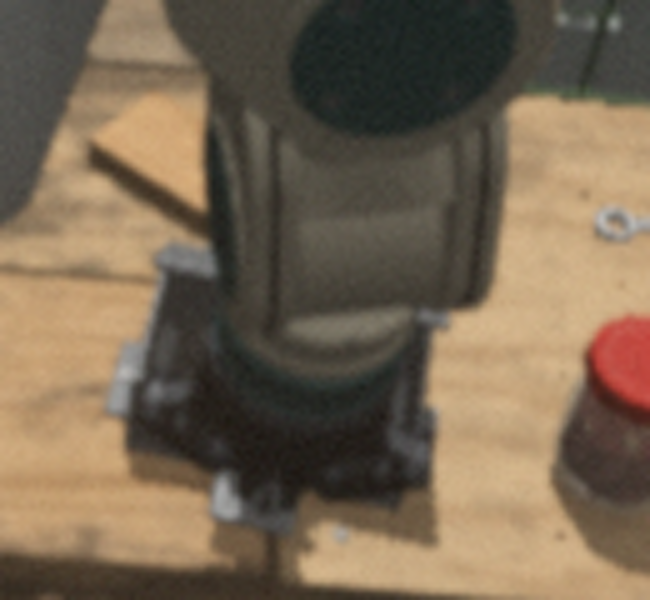

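Much of the box is hidden by the wrist. Its left rim at (150,330) and the dark interior suggest the lid is up. I'll check in the side view.

Run:
```python
from h import *
im=eyes.get_image("side"); save(im,"s2.png",6,(230,90,330,190))
```

```text
(no output)
```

View pics/s2.png

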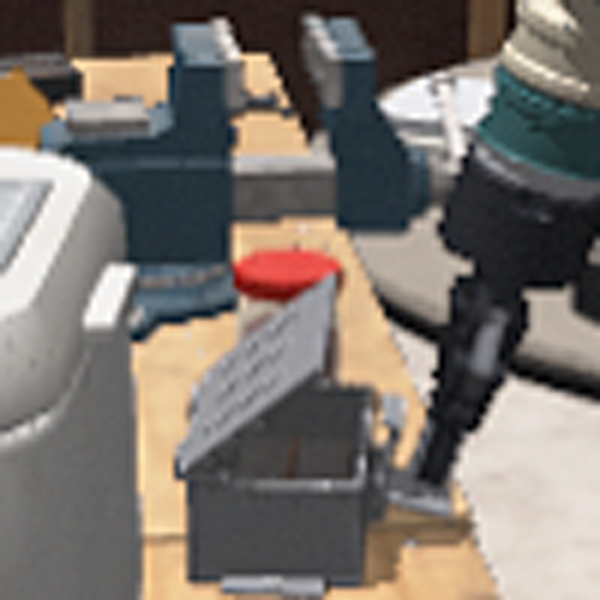

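The side view shows the lid standing at about 45° (edge at about (335,285) in the crop) and the fingers on the tab. Next I release the tab and plan the push.

Run:
```python
from h import *
p=np.load("p.npy"); r=box_tool(p,0.3)
def L(x,z): return box2w(p,[(x,0,z)])[0]
print("release"); delta(L(-92,80),r); delta(L(-92,90),r)
print("approach from -92,90"); 
a=L(-92,90)
for q in [(-45,90),(-30,92),(0,98),(25,103),(43,106)]: delta(L(*q),r,a,r)
```

```text
release
d [ 0.029  0.04  -0.587] turn [-0.002 -0.    -0.002]
d [-0.     0.04  -0.682] turn [-0.002 -0.    -0.002]
approach from -92,90
d [-0.449  0.     0.139] turn [0. 0. 0.]
d [-0.598 -0.     0.164] turn [0. 0. 0.]
d [-0.903  0.     0.195] turn [0. 0. 0.]
d [-1.156  0.     0.222] turn [0. 0. 0.]
d [-1.337  0.     0.246] turn [0. 0. 0.]
```

Request:
{"fn": "jog_arm", "kwargs": {
  "motion": "0.02 0.02 -0.2 0 0 0 -1; 0 0.04 -0.5 0 0 0 -1; 0 0.04 -0.68 0 0 0 -1; 0 0.04 -0.68 0 0 0 -1"
}}

```text
time_s: 5.55
ee_pos: [471.0, -378.2, 89.9]
tool_rot: [0.147, -0.164, 0.975, 0.024]
ft_force: [0.1, -0.7, -0.6]
finger_gap: -0.0
grasp_force: 0.0
```

Request:
{"fn": "jog_arm", "kwargs": {
  "motion": "-0.2 0 0.06 0 0 0 -1; -0.4 0 0.13 0 0 0 -1; -0.46 0 0.14 0 0 0 -1; -0.52 0 0.15 0 0 0 -1; -0.58 0 0.16 0 0 0 -1; -0.64 0 0.17 0 0 0 -1; -0.7 0 0.175 0 0 0 -1"
}}

```text
time_s: 6.42
ee_pos: [539.1, -354.0, 93.0]
tool_rot: [0.146, -0.164, 0.975, 0.025]
ft_force: [-1.2, -0.7, 0.3]
finger_gap: -0.002
grasp_force: 0.6
```

Run:
```python
from h import *
im=eyes.get_image("side"); save(im,"s3.png",6,(230,90,330,190))
p=np.load("p.npy"); r=box_tool(p,0.3)
for q in [(0,98),(15,101),(30,104),(43,106)]: delta(box2w(p,[(q[0],0,q[1])])[0],r)
```

```text
d [-0.201 -0.003  0.014] turn [-0.001 -0.001 -0.003]
d [-0.353 -0.002  0.029] turn [-0.001 -0.001 -0.003]
d [-0.505 -0.001  0.045] turn [-0.001 -0.001 -0.003]
d [-0.635 -0.001  0.064] turn [-0.001 -0.001 -0.003]
```

View pics/s3.png

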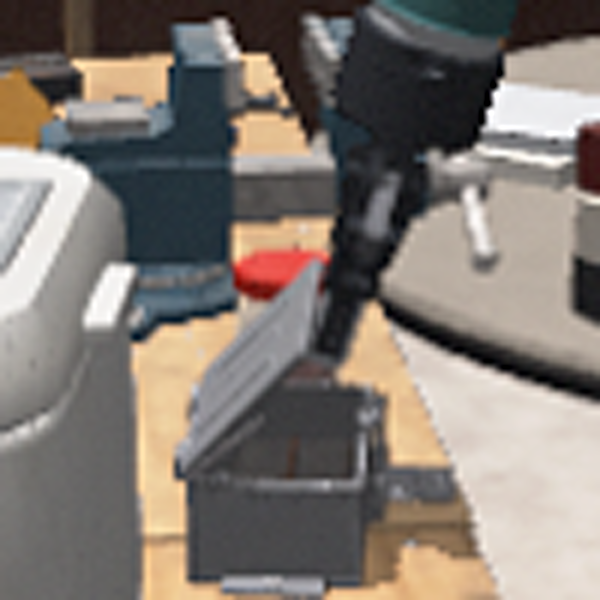

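The finger tucks under the lid edge at about (320,290), in light contact. Continuing the gentle push.

Request:
{"fn": "jog_arm", "kwargs": {
  "motion": "-0.06 0 0 0 0 0 -1; -0.12 0 0.01 0 0 0 -1; -0.18 0 0.01 0 0 0 -1; -0.24 0 0.02 0 0 0 -1; -0.3 0 0.025 0 0 0 -1; -0.35 0 0.03 0 0 0 -1; -0.4 0 0.035 0 0 0 -1; -0.45 0 0.04 0 0 0 -1; -0.5 0 0.045 0 0 0 -1; -0.54 0 0.05 0 0 0 -1; -0.58 0 0.055 0 0 0 -1; -0.6 0 0.06 0 0 0 -1"
}}

```text
time_s: 7.98
ee_pos: [595.4, -334.4, 105.0]
tool_rot: [0.147, -0.164, 0.975, 0.025]
ft_force: [-0.0, -0.5, -1.1]
finger_gap: -0.001
grasp_force: 0.0
```

Run:
```python
from h import *
im=eyes.get_image("side"); save(im,"s4.png",6,(230,90,330,190))
p=np.load("p.npy"); r=box_tool(p,0.3); s=telemetry.read_state()
print(R.from_euler('z',-p[2]).apply(s["ee_pos"]-[p[0],p[1],0]))
```

```text
[ 39.30185807   0.25610694 105.05252526]
```

View pics/s4.png

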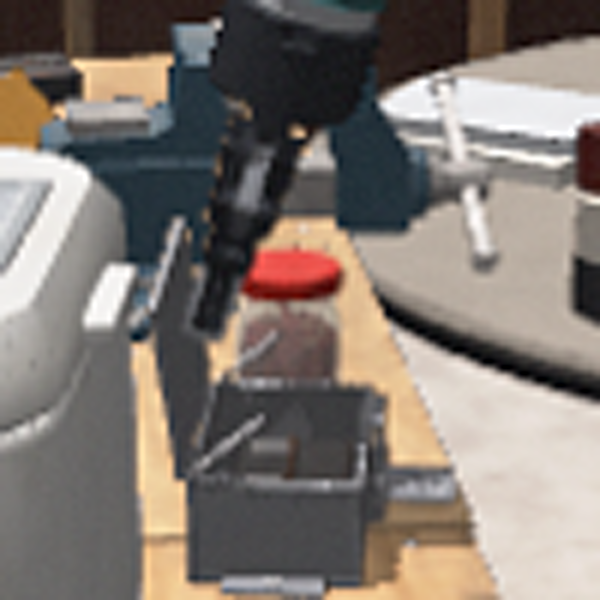

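The lid is leaning back past upright. I'll nudge it a little further, then back off up and outward.

Request:
{"fn": "jog_arm", "kwargs": {
  "motion": "-0.02 0 0 0 0 0 -1; -0.04 0 0 0 0 0 -1; -0.04 0 0 0 0 0 -1; 0.2 0 -0.1 0 0 0 -1; 0.5 0 -0.4 0 0 0 -1; 0.9 0 -0.8 0 0 0 -1; 1 0 -1 0 0 0 -1; 1 0 -1 0 0 0 -1"
}}

```text
time_s: 9.02
ee_pos: [475.9, -377.1, 172.8]
tool_rot: [0.147, -0.163, 0.975, 0.023]
ft_force: [1.0, -0.1, 0.5]
finger_gap: 0.003
grasp_force: 0.0
```

Request:
{"fn": "jog_arm", "kwargs": {
  "motion": "0.4 0 0 0 0 0 -1; 0.8 0 0 0 0 0 -1; 0.8 0 0 0 0 0 -1; 0.8 0 0 0 0 0 -1; 0.8 0 0 0 0 0 -1; 0.8 0 0 0 0 0 -1; 0.8 0 0 0 0 0 -1; 0.8 0 0 0 0 0 -1; 0.8 0 0 0 0 0 -1; 0.8 0 0 0 0 0 -1; 0.8 0 0 0 0 0 -1; 0.8 0 0 0 0 0 -1"
}}

```text
time_s: 10.52
ee_pos: [404.6, -400.4, 147.6]
tool_rot: [0.147, -0.164, 0.975, 0.025]
ft_force: [-0.6, 0.1, -0.8]
finger_gap: 0.002
grasp_force: 0.0
```

Run:
```python
from h import *
p=np.load("p.npy"); ims=[]
for n,(x0,y0,x1,y1) in (("side",(230,90,330,190)),("scene",(270,160,370,260))):
    im=eyes.get_image(n); c=cv2.resize(im["color"][y0:y1,x0:x1,::-1],None,fx=4,fy=4,interpolation=cv2.INTER_CUBIC)
    for a,col in ((1.57,(0,255,255)),(1.9,(0,0,255))):
        P=[(44.5-87*np.cos(a),y,58+87*np.sin(a)) for y in (68,-68)]
        for u,v in proj(im,box2w(p,P)): cv2.circle(c,(int((u-x0+.5)*4),int((v-y0+.5)*4)),3,col,1)
    ims.append(c)
cv2.imwrite("pics/e.png",np.hstack(ims))
```

```text
(no output)
```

View pics/e.png

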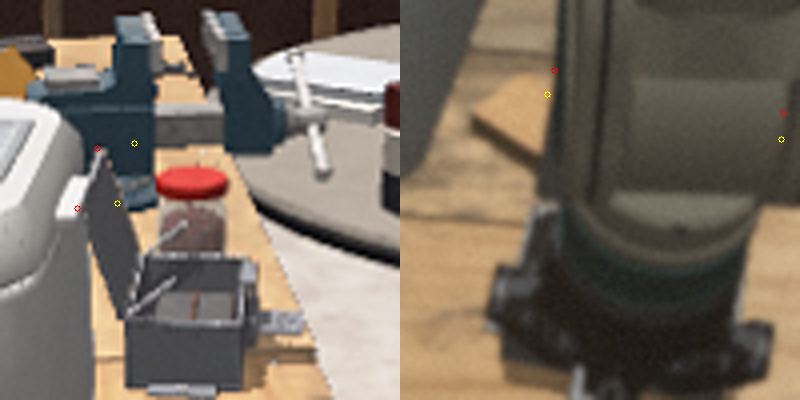

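The lid's edge at (100,150)/(80,208) matches the fully open 1.9 markers in red, and the arm is clear. After one more short hold I'll hand the job in.

Request:
{"fn": "jog_arm", "kwargs": {
  "motion": "0 0 0 0 0 0 -1; 0 0 0 0 0 0 -1; 0 0 0 0 0 0 -1; 0 0 0 0 0 0 -1; 0 0 0 0 0 0 -1; 0 0 0 0 0 0 -1; 0 0 0 0 0 0 -1; 0 0 0 0 0 0 -1"
}}

```text
time_s: 11.62
ee_pos: [404.7, -400.4, 147.6]
tool_rot: [0.147, -0.164, 0.975, 0.025]
ft_force: [-0.6, -1.0, 0.1]
finger_gap: 0.002
grasp_force: 0.0
```

```bash
python3 -c "
from plant import order
print(order.finish_job())"
```

```text
the job is handed in; nothing more can be done
None
```

The wide box's lid is open on its stop at about 1.9 rad and stayed there once the arm had withdrawn; nothing was grasped, nothing but the wide box's tab and lid was touched, and I handed the job in after about 12 s of robot time (no verdict came back).

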